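# Present a valve ball at the inspection station

### The arm

A 6-joint arm with a two-finger parallel gripper is mounted at the origin on the work surface. World frame = base frame: x ahead of the robot, y to its left, z up, the work surface at z = 0. Lengths are in mm, angles in degrees, forces in N, time in s.
With the tool pointing down it reaches from about 350 to 850 mm from the base axis. Payload 8.1 kg.
Tool frame: the origin (TCP) lies midway between the tips of the shut fingers; the grasp point (between the pads) lies 19 mm behind it; x points along the fingers, y is the direction in which the jaws open and shut, and the axes are right-handed (so a half turn about x gives the same grasp; the last joint's range is limited). The gripper opens to 85 mm and grips with 20 to 120 N. Pads are 22 mm wide; open, the fingers measure 114 mm over their backs; the gripper's body (76 mm by 85 mm) begins 54 mm behind the grasp point. The pads swing forward as they close: fully open they stand 13 mm farther back than shut.
Start: joints at [-73.992, 7.471, 85.268, -0, 87.261, -4.893], TCP at [214.078, -560.514, 231.292] pointing down, gripper open.
Joint ranges: [-169.43, 169.43], [-51.17, 129.36], [1.28, 143.12], [-76.62, 256.62], [0, 156.53], [-152.29, 152.29]. Speed limits (degrees/s): [136.94, 136.94, 159.86, 180, 180, 180].

### API

Orientations are given as [roll, pitch, yaw] about the fixed x, y, z axes, in that order (R = Rz(yaw) Ry(pitch) Rx(roll)).
In Python, from bench import sense, snapshot, hand_in gives the robot as it stands.
- The arm moves only by the tool drive_tool, never from a script. Its argument "deltas" is a list of rows, each a list of 7 numbers: the closure in counts, from 0 (fully open) to 255 (shut), then the shift along the tool's x, y, z in m, then the turn, a rotation vector about the tool's x, y, z in rad. A call has exactly 10 rows; each row is the pose to reach, as a shift and turn from the pose commanded when the call began, along the tool's axes at that moment; what a row does not reach only later rows make up. A row lasts 1/12 s, in which the tool goes at most 41.7 mm and 7.16 degrees, less where a joint would pass 70% of its speed; a pose out of reach is approached as far as the arm can. A call with a gripper value outside its range is refused whole. The fingers move at their own pace and stop on an object; "squeeze" is the grip in N (left out, the last holds). Time passes only in rows, so rows that repeat a pose let the fingers close, or fill a call up. It gives the time, the measured TCP pose, the force and the opening at its end, in the units of the state.
- sense(): the state, without advancing time (a new reading comes with each control period).
- snapshot(name): name is "side" or "top" or "wrist"; returns a dict with "frame" (480x640x3 uint8, blue, green, red), "fx", "fy", "cx", "cy" (pixels), "rvec" (rotation vector, rad) and "tvec" (3), from world to camera coordinates, as OpenCV has them. Camera axes: x right, y down, z forward; pixel columns grow to the right and rows downward; lengths in mm; the calibration is good to about 2 mm. A picture is of the moment at which its call begins. There is no depth.
- hand_in(): hands the job in, once; it reports no verdict.
The state is a dict: "time": time; "joint_pos": joint angles; "qd": joint speeds; "joint_efforts": joint torques, N m; "tool_pos": TCP position; "tcp_rot": TCP orientation; "ft_force": force on the tool from outside, world axes, zero at the start; "wrist_torque": the same for the moment, N m; "finger_gap": finger opening in mm.
Only numpy, scipy, OpenCV 4.12 (cv2) and the standard library are available. Lean on these libraries where they do the work, as an engineer would, in place of code of your own. Each camera call takes 0.05 s, during which the arm holds its last target.

### The job

Stand the straight fitting upright and gently in the station's open drawer and slide the drawer fully shut. Then take the sample tray by its upright grip plate and, without letting the loose ball roll out of its pocket, hold the tray still and level with the ball over the middle of the round viewing plate on top of the station, about 8 cm above the plate; the program finishes while still holding it there, with the ball lying free in its pocket. Leave the other things on the bench where they are.

Things in the scene. Friction and masses are not known exactly. Their poses are not given: they have to be found in the camera images.
- fitting_mid (a point): The straight fitting: the only loose pipe fitting standing on end, a round steel barrel 33 mm across and 32 mm high with a narrower brass thread 24 mm across and 12 mm high on top (44 mm in all, about 0.18 kg). Point on its axis, 22 mm above its foot; z along its axis, up. Grip it on the steel barrel.
- station_drawer0 (a joint): Opening of the station's drawer in m: 0 is fully shut, about 0.13 at the start (stop at 0.15). It slides freely (some 1 to 2 N) and stays where it is left.
- station_drawer0_handle (a point): Centre of the drawer's bar handle, a level round steel bar about 10 mm thick and 110 mm long, 47 mm above the bench, 35 mm out from the drawer's front panel; it moves with the drawer. Its x axis points level into the station (the way the drawer slides shut), y along the bar. The front panel is 15 mm thick and its top is 73 mm above the bench; behind it is a 6 mm drawer wall, so the hollow begins 56 mm from the bar's centre along x.
- drawer_floor (a point): Centre of the drawer's floor, 22 mm above the bench; moves with the drawer; x points into the station, y along the width, z up. The hollow measures 175 mm (x) by 178 mm (y); its side walls end 64 mm above the bench. With the drawer open, only its front part (as long as the opening) is uncovered. The station (grey, 220 x 220 mm, top 85 mm above the bench) leaves 51 mm above this floor inside.
- window (a point): Centre of the upper face of the round viewing plate on top of the station: steel rim, white middle, 110 mm across, 90 mm above the bench. x points to the back of the station (away from the drawer's front), z up. A 12 mm high black block stands on the station top 85 mm behind it.
- tray_grip (a point): Grip point of the sample tray (about 0.25 kg), in the middle of an upright grey grip plate that stands at the tray's centre: 40 mm long (tray x), 14 mm thick (tray y), its top 54 mm and this point 34 mm above the tray's underside. Tray: 150 mm (x) by 64 mm (y) by 8 mm thick, clear base with a metal top; one round pocket towards each end. x points along the tray to the ball's pocket, z up.
- pocket (a point): Where the ball's centre lies when centred in its pocket: 48 mm from the grip plate's middle along tray +x, 20 mm above the tray's underside. The pocket is round, 34 mm across and 3 mm deep with a flat floor 5 mm above the tray's underside. Axes as the tray's. The other pocket, at tray -x, is empty.
- ball_center (a point): Centre of the loose steel valve ball, 30 mm across, about 0.11 kg. It can roll about 8 mm either way inside its pocket and rolls out over the rim if the tray is tipped some 35 degrees or jerked.
- tee_mid (a point): Bystander, to be left alone: T-shaped steel pipe fitting lying flat, 60 mm long, 34 mm high. Point at the middle of its run, 17 mm up.
- elbow_mid (a point): Bystander, to be left alone: right-angled pipe elbow lying flat, brass with steel ends, legs 36 mm, 34 mm high. Point at its corner, 17 mm up.
- nut_mid (a point): Bystander, to be left alone: flat steel ring nut, 52 mm across, 14 mm high. Point at its centre, 7 mm up.
- tin_mid (a point): Bystander, to be left alone: plain upright grey tin, 74 mm across, 85 mm high. Point at its centre, half-way up.
- wrench_mid (a point): Bystander, to be left alone: steel wrench lying on the bench, 190 mm long, about 10 mm high. Point near the middle of its length.

How it is judged (in metres and radians):
On the way, in this order (a step that is already met when the one before it is completed fails the run):
1. the fitting stands upright on the floor of the drawer, let go (x of fitting_mid in the frame of drawer_floor between -0.09 and 0.09 m and y of fitting_mid in the frame of drawer_floor between -0.09 and 0.09 m and z of fitting_mid in the frame of drawer_floor between 0.012 and 0.03 m and angle between fitting_mid's own z axis and vertical below 0.2 rad and contact force between fitting and the fingers below 0.1 N), for 0.2 s.
2. the drawer is shut with the fitting in it (x of fitting_mid in the frame of drawer_floor between -0.09 and 0.09 m and y of fitting_mid in the frame of drawer_floor between -0.09 and 0.09 m and z of fitting_mid in the frame of drawer_floor between 0.012 and 0.03 m and angle between fitting_mid's own z axis and vertical below 0.2 rad and value of joint station_drawer0 below 0.006 m), for 0.2 s.
3. the tray is lifted clear by its grip plate with the ball in its pocket (height (world z) of tray_grip above 0.07 m and contact force between tray and the fingers above 0.5 N and distance between ball_center and pocket below 0.014 m), for 0.2 s.
At the end, for the whole second after the job is handed in: Drawer shut within 6 mm, fitting upright in it; tray held still by the fingers alone, level within 7 degrees, its ball pocket point within 35 mm of the plate's middle (from above) and 50 to 140 mm above the plate; ball in its pocket, not touched by the fingers (all of step 2 and horizontal distance between pocket and window below 0.035 m and z of pocket in the frame of window between 0.05 and 0.14 m and angle between tray_grip's own z axis and vertical below 0.12 rad and distance between ball_center and pocket below 0.014 m and contact force between tray and the fingers above 0.5 N and contact force between ball and the fingers below 0.1 N and contact force between tray and station below 0.1 N and linear speed of tray below 0.03 m/s); the arm keeps its last pose, push and grip.
It fails at once if the ball left its pocket (distance between ball_center and pocket above 0.022 m).
It fails at once if the fitting was dropped (let go and falling faster than 0.8 m/s) (linear speed of fitting above 0.8 m/s and contact force between fitting and the fingers below 0.01 N).
It fails at once if a bystander was moved more than 30 mm (distance of any of tee_mid, elbow_mid, nut_mid, tin_mid, wrench_mid from where it was at the start of the episode above 0.03 m).
It also fails if it takes over 72 s, if anything falls off the work surface, if the arm or the gripper's body presses on something with over 40 N, if the wrist force passes 120 N, or if a joint passes its speed limit or range.

## Working session

There is one attempt and no reset: what is moved stays moved. The work goes in short steps, Python scripts to look and compute and a tool call to move; the robot and the scene stay as the last step left them, time stands still between calls to the robot, and variables do not carry over. Pictures are saved under pics/ and viewed, and the job is handed in when it is done.

Besides the shell and the picture viewer there is one more tool, called after ">>>" by a JSON object that holds its "op" and its "data". drive_tool: Moves the arm, as the interface text tells. Its arguments: {"type":"object","properties":{"deltas":{"type":"array","items":{"type":"array","items":{"type":"number"}}},"squeeze":{"type":"number"}},"required":["deltas"]}

```bash
mkdir -p pics; ls; python3 - <<'E'
from bench import sense,snapshot
import cv2
print(sense())
for n in("side","top","wrist"):
    s=snapshot(n); cv2.imwrite(f"pics/{n}0.png",s["frame"])
    import pickle; pickle.dump(s,open(f"{n}0.pkl","wb"))
    print(n,s["fx"],s["fy"],s["cx"],s["cy"],s["rvec"],s["tvec"])
E
```

```text
pics
{'time': 0.0, 'joint_pos': array([-7.39918977e+01,  7.51446928e+00,  8.53320361e+01,  4.02117316e-04,
        8.72620373e+01, -4.89249264e+00]), 'qd': array([ 0.09666521, -0.04462622,  0.04830117,  0.09664788, -0.08435109,
       -0.03226629]), 'joint_efforts': array([-2.70579752e-03, -5.69412625e+01, -5.00543189e+01, -3.79700487e-04,
        1.51138828e-02,  5.30413251e-05]), 'tool_pos': array([ 213.91897509, -559.95713353,  230.224683  ]), 'tcp_rot': array([-95.10449317,  89.89145657, 105.79608218]), 'ft_force': array([ 0.07557312, -0.63274591, -0.19577986]), 'wrist_torque': array([-0.04606523, -0.03798534, -0.02049319]), 'finger_gap': 85.46458224365996}
side 598.9507263646403 598.9507263646403 323.63283214227096 238.67201386475483 [ 2.10802735 -0.3091011   0.17658585] [-504.62231441  119.41802385 1216.71186288]
top 542.1798314986246 542.1798314986246 313.0414715684965 236.7428617173898 [ 2.21602214 -2.18353999  0.09317206] [ -51.54595136  500.58423356 1197.91077025]
wrist 332.3386781297841 332.3386781297841 320.81344192559965 238.79821710954727 [-2.40194437  1.65446457  0.2221893 ] [-598.06005872  -33.9212896   378.65032826]
```

View pics/side0.png

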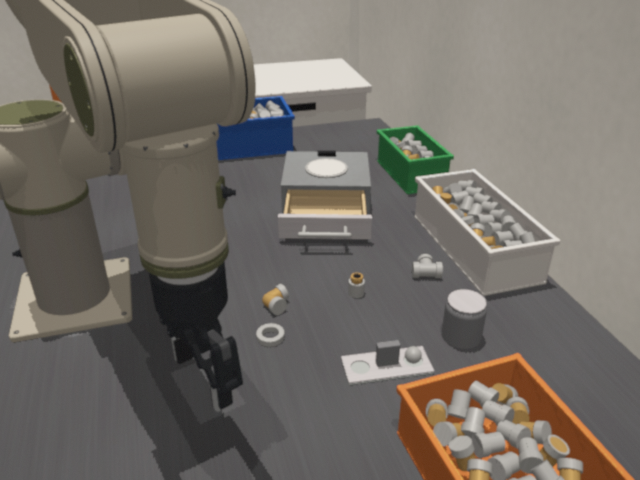

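View pics/top0.png

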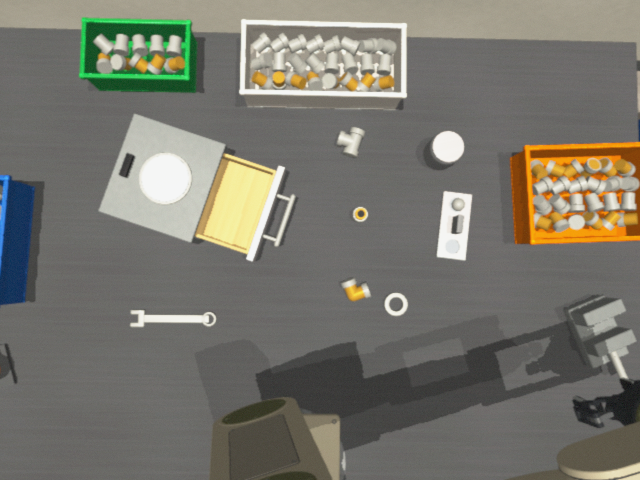

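View pics/wrist0.png

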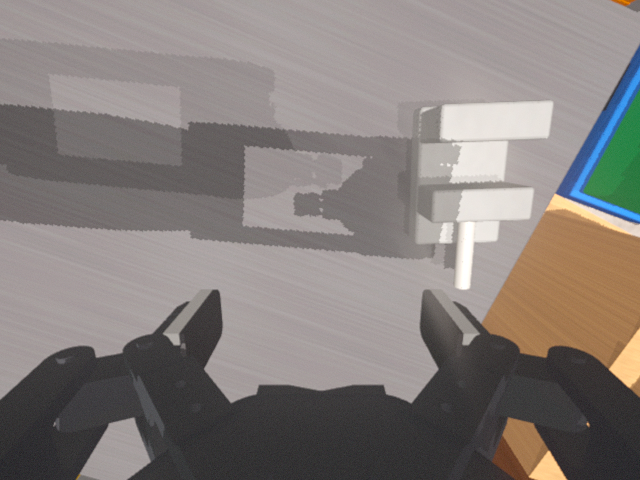

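The top view shows the station at (165,178) with its drawer opening to the right and the handle at (285,220). The fitting is at (360,214), the tray at (455,225) with the ball at (458,204), and the bystanders stand around them. Next I'll measure these precisely.

```bash
cat > h.py <<'E'
import numpy as np,cv2,pickle
from scipy.spatial.transform import Rotation as Ro
def cam(s):
    R=cv2.Rodrigues(np.array(s["rvec"],float))[0]; t=np.array(s["tvec"],float).ravel()
    return R,t,-R.T@t
def ray(s,uv,z):
    R,t,C=cam(s); d=R.T@np.array([(uv[0]-s["cx"])/s["fx"],(uv[1]-s["cy"])/s["fy"],1.])
    return C+d*(z-C[2])/d[2]
def proj(s,p):
    R,t,C=cam(s); q=R@np.array(p,float)+t
    return np.array([s["fx"]*q[0]/q[2]+s["cx"],s["fy"]*q[1]/q[2]+s["cy"]])
E
python3 - <<'E'
from h import *
s=pickle.load(open("top0.pkl","rb")); f=s["frame"]
print(cam(s)[2])
for a,(x0,y0,x1,y1) in dict(st=(90,100,310,270),mid=(330,100,500,330)).items():
    c=cv2.resize(f[y0:y1,x0:x1],None,fx=3.4 if a=="mid" else 3.6,fy=2.6 if a=="mid" else 3.5)
    k={"st":3.6,"mid":2.6}[a]
    c=cv2.resize(f[y0:y1,x0:x1],None,fx=k,fy=k,interpolation=cv2.INTER_CUBIC)
    cv2.imwrite(f"pics/top_{a}.png",c)
g=cv2.cvtColor(f,cv2.COLOR_BGR2GRAY)
m=(g>130).astype(np.uint8)
n,l,st,ce=cv2.connectedComponentsWithStats(m)
for i in range(1,n):
    if st[i][4]>60 and st[i][1]>100 : 
        cs=cv2.findContours((l==i).astype(np.uint8),0,1)[0][0]
        print(st[i],ce[i].round(1),[round(float(v),1) for v in np.ravel(cv2.minAreaRect(cs)[0]+cv2.minAreaRect(cs)[1])],round(cv2.minAreaRect(cs)[2],1))
E
```

```text
[ 424.71380844  -18.35928628 1227.80816539]
[335 108  60   2  62] [364.3 108.2] [364.5, 108.5, 59.0, 1.0] -0.0
[   98   114   198   148 16118] [192.4 188.5] [200.5, 190.9, 182.4, 105.2] 18.8
[337 127  28  29 487] [350.8 139.9] [349.4, 138.9, 23.5, 27.6] 19.3
[432 130  33  33 830] [447.9 146.3] [447.9, 146.2, 31.9, 31.9] 71.6
[ 525  142  115  103 7973] [580.3 195.7] [583.3, 192.9, 99.3, 114.3] 88.3
[ 436  191   37   70 1936] [454.1 225.4] [454.1, 225.3, 30.0, 67.7] 6.2
[353 206  16  16 162] [359.9 213.9] [360.5, 213.5, 15.0, 15.0] 90.0
[342 279  29  22 391] [355.7 289.9] [355.9, 289.0, 22.1, 24.3] 71.6
[384 292  24  25 322] [395.6 303.9] [395.5, 304.0, 23.3, 23.3] 45.0
[584 299  42  36 809] [604.4 316.4] [606.5, 317.1, 24.0, 41.2] 66.8
[130 310  87  18 827] [170.4 318.5] [173.0, 318.5, 17.0, 86.0] 90.0
[605 330  32  49 703] [619.9 349.4] [625.9, 354.9, 44.1, 30.6] 66.8
[ 310  421   30   59 1028] [328.4 445.7] [324.5, 450.0, 58.0, 29.0] 90.0
[341 452   5  19  62] [343.5 461.5] [343.0, 461.0, 18.0, 4.0] 90.0
[569 462  71  18 680] [610.  473.3] [604.0, 470.5, 17.0, 70.0] 90.0
```

View pics/top_st.png

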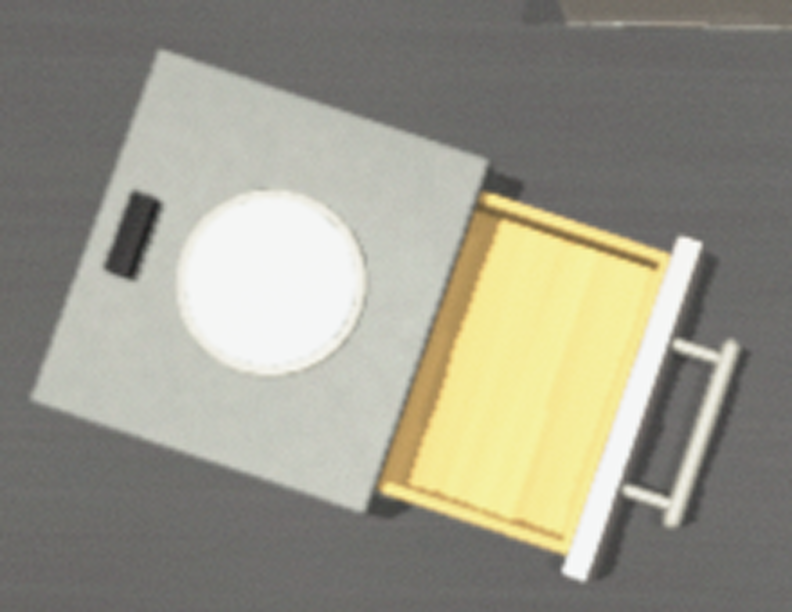

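View pics/top_mid.png

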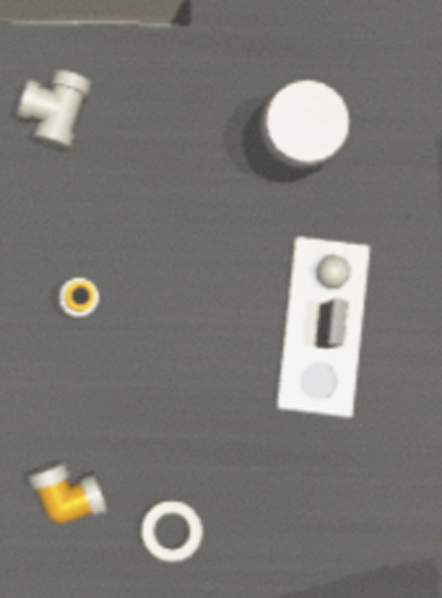

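```bash
python3 - <<'E'
from h import *
s=pickle.load(open("top0.pkl","rb")); f=s["frame"]
P=lambda uv,z:ray(s,uv,z).round(1)[:2]
# plate: white blob in window
w=f.min(axis=2)
m=np.zeros_like(w);m[145:212,130:202]=(w[145:212,130:202]>175)
c=max(cv2.findContours(m,0,1)[0],key=cv2.contourArea); e=cv2.fitEllipse(c); print("plate",e,P(e[0],90))
# handle
m=np.zeros_like(w);m[188:250,270:300]=w[188:250,270:300]>110
cs=max(cv2.findContours(m,0,1)[0],key=cv2.contourArea);print("handle rect",cv2.minAreaRect(cs))
for uv in [(291,196),(277,243)]: print(P(uv,50))
for uv in [(135,115),(226,150),(193,242),(99,210)]: print("st",P(uv,85))
print("fit",P((359.9,213.9),44))
m=np.zeros_like(w);m[185:265,432:478]=w[185:265,432:478]>100
cs=max(cv2.findContours(m,0,1)[0],key=cv2.contourArea);r=cv2.minAreaRect(cs);print("tray",r,P(r[0],8)); print([P(q,8) for q in cv2.boxPoints(r)])
print("ball",P((458,204),20),"elbow",P((355.7,290),17),"nut",P((395.6,304),14),"tin",P((447.9,146.3),85),"tee",P((350.8,139.9),17))
s=pickle.load(open("side0.pkl","rb"))
print("side fit brass top",ray(s,(357.5,277),44),ray(s,(357,295),0))
E
```

```text
plate ((165.73477172851562, 178.08978271484375), (77.78168487548828, 83.57958221435547), 85.2352066040039) [615.5 269.3]
handle rect ((282.5, 217.5), (59.0, 25.0), 90.0)
[587.6   6. ]
[484.3  34.7]
st [750.5 339.7]
st [678.9 145. ]
st [482.  209.4]
st [546.3 407.8]
fit [ 551.4 -145.9]
tray ((454.5, 224.5), (79.0, 45.0), 90.0) [ 534.6 -365.3]
[array([ 624.2, -313.9]), array([ 626. , -417.2]), array([ 445.8, -416.3]), array([ 444.3, -313.9])]
ball [ 580.1 -369.9] elbow [ 383.8 -140.9] nut [ 353.8 -230.8] tin [ 696.  -329.5] tee [ 722.5 -126.7]
side fit brass top [ 551.77101009 -153.59369004   44.        ] [ 551.63593499 -155.25552811    0.        ]
```

```bash
python3 - <<'E'
from h import *
s=pickle.load(open("side0.pkl","rb")); f=s["frame"]; print(cam(s)[2])
cv2.imwrite("pics/side_fit.png",cv2.resize(f[240:320,310:400],None,fx=7,fy=7,interpolation=cv2.INTER_CUBIC))
cv2.imwrite("pics/side_tray.png",cv2.resize(f[325:390,335:440],None,fx=7,fy=7,interpolation=cv2.INTER_CUBIC))
t=pickle.load(open("top0.pkl","rb"))
for p in [(551.4,-145.9,44),(551.4,-145.9,0),(551.4,-153,44)]: print(proj(s,p),proj(t,p))
g=cv2.cvtColor(t["frame"],cv2.COLOR_BGR2GRAY)
m=(g>130).astype(np.uint8);n,l,st,ce=cv2.connectedComponentsWithStats(m)
i=l[215,450]; c=cv2.findContours((l==i).astype(np.uint8),0,1)[0][0];r=cv2.minAreaRect(c);print(r,ray(t,r[0],8),[ray(t,q,8).round(1)[:2] for q in cv2.boxPoints(r)])
w=t["frame"].min(axis=2)
m=np.zeros_like(w);m[145:212,130:202]=(w[145:212,130:202]>215)
c=max(cv2.findContours(m,0,1)[0],key=cv2.contourArea); e=cv2.fitEllipse(c); print("plate",e,ray(t,e[0],90))
E
```

```text
[  200.25688858 -1075.03461911   743.96898336]
[356.05304837 274.91075461] [359.91137567 213.91961913]
[355.37512037 292.37979879] [357.81832203 215.94172207]
[357.22730933 276.86613022] [363.13366911 213.97234288]
((454.11334228515625, 225.294189453125), (30.003812789916992, 67.72547149658203), 6.225829124450684) [ 532.8183899  -364.36912346    8.        ] [array([ 459.5, -321.9]), array([ 613.1, -338.8]), array([ 606.8, -407.2]), array([ 453.1, -389.8])]
plate ((164.71192932128906, 177.99658203125), (49.89506149291992, 50.398250579833984), 59.262542724609375) [615.68390524 271.40536947  90.        ]
```

View pics/side_fit.png

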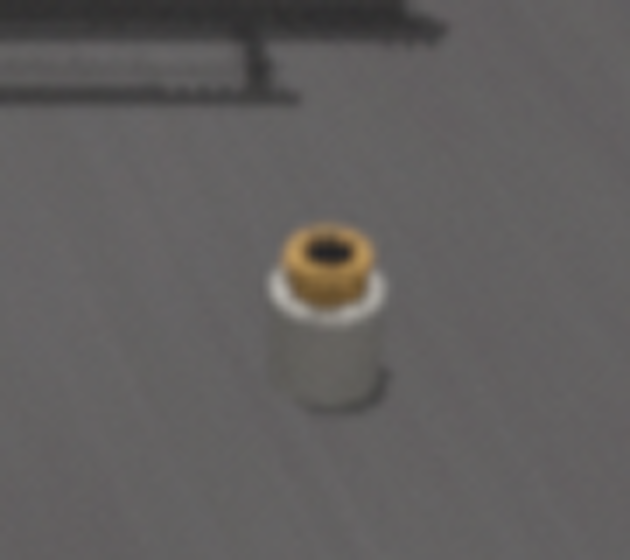

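View pics/side_tray.png

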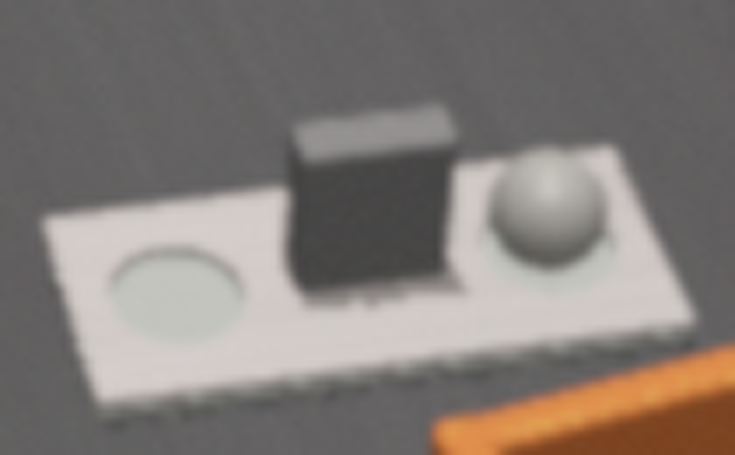

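```bash
python3 - <<'E'
from h import *
t=pickle.load(open("top0.pkl","rb"))
c=lambda x,y:((x+.5)/3.6-.5+90,(y+.5)/3.6-.5+100)
P=lambda x,y,z:ray(t,c(x,y),z)[:2]
A=[P(*q,85) for q in[(162,50),(488,160),(365,513),(33,402)]]
print(np.round(A,1),np.mean(A,axis=0))
for a,b in((0,1),(1,2),(3,2),(0,3)):
    d=A[b]-A[a];print(np.linalg.norm(d),np.degrees(np.arctan2(d[1],d[0])))
h=[P(733,345,50),P(672,520,50)];d=h[0]-h[1];print("handle",h,np.mean(h,axis=0),np.degrees(np.arctan2(d[1],d[0])),np.linalg.norm(d))
p=[P(690,240,73),P(575,578,73)];d=p[0]-p[1];print("panel",p,np.mean(p,axis=0),np.degrees(np.arctan2(d[1],d[0])))
E
```

```text
[[753.7 340.6]
 [691.6 147. ]
 [481.6 213.5]
 [543.5 408.1]] [617.60218775 277.29373852]
203.27287243291343 -107.79173987879469
220.22131986473988 162.4326877183462
204.17968387523746 -107.6437497138918
220.74701305395453 162.19696289120003
handle [array([588.87287663,   1.10729254]), array([481.95228956,  36.14658964])] [535.41258309  18.62694109] -18.144657456884886 112.51561794425494
panel [array([648.33582078,  27.4151798 ]), array([445.72582428,  91.58903346])] [547.03082253  59.50210663] -17.574862433438167
```

```bash
cat > plan.py <<'E'
import sys
from h import *
from bench import sense
def cur():
    s=sense(); return s,np.array(s["tool_pos"]),Ro.from_euler("xyz",s["tcp_rot"],degrees=True)
def plan(x,y,z,yaw):
    s,p,R=cur(); M=R.as_matrix()
    print("t",round(s["time"],2),"p",p.round(1),"jawyaw",np.degrees(np.arctan2(M[1,1],M[0,1])).round(2),"tilt",np.degrees(np.arccos(-M[2,0])).round(2),"J",np.round(s["joint_pos"],1),"F",np.round(s["ft_force"],1),"gap",round(s["finger_gap"],1))
    best=None
    for a in (yaw,yaw+180):
        c,n=np.cos(np.radians(a)),np.sin(np.radians(a))
        T=np.array([[0,c,n],[0,n,-c],[-1,0,0]])
        r=Ro.from_matrix(M.T@T).as_rotvec()
        if best is None or np.linalg.norm(r)<np.linalg.norm(best): best=r
    print("shift m",((M.T@(np.array([x,y,z])-p))/1000).round(4),"rot",best.round(4))
if __name__=="__main__": plan(*map(float,sys.argv[1:5]))
E
python3 plan.py 551.5 -146.5 120 -17.7
```

```text
t 0.15 p [ 213.9 -560.1  230.5] jawyaw -69.1 tilt 0.08 J [-74.    7.5  85.3   0.   87.3  -4.9] F [-1.4 -0.1  0.2] gap 85.6
shift m [ 0.1109 -0.2658 -0.4629] rot [-8.971e-01 -8.000e-04  1.300e-03]
```

>>> {"op": "drive_tool", "data": {"deltas": [[0,0,-0.005,-0.009,-0.018,0,0],[0,0,-0.018,-0.032,-0.06,0,0],[0,0.005,-0.036,-0.062,-0.12,0,0],[0,0.01,-0.054,-0.093,-0.18,0,0],[0,0.015,-0.072,-0.125,-0.24,0,0],[0,0.02,-0.09,-0.157,-0.3,0,0],[0,0.025,-0.108,-0.188,-0.36,0,0],[0,0.03,-0.126,-0.22,-0.42,0,0],[0,0.035,-0.144,-0.25,-0.48,0,0],[0,0.04,-0.16,-0.278,-0.54,0,0]], "squeeze": 30}}

```text
time: 0.98
tool_pos: [417.7, -309.3, 191.0]
tcp_rot: [-178.6, 90.0, 53.5]
ft_force: [0.0, -0.5, -0.0]
finger_gap: 85.5
```

```bash
python3 plan.py 551.5 -146.5 110 -17.7
```

```text
t 0.98 p [ 417.7 -309.3  191. ] jawyaw -37.9 tilt 0.03 J [-42.2  -3.7 100.9   0.   82.8  -4.3] F [ 0.  -0.5 -0. ] gap 85.5
shift m [ 0.0811  0.0056 -0.2106] rot [-3.526e-01 -4.000e-04 -1.000e-04]
```

>>> {"op": "drive_tool", "data": {"deltas": [[0,0.01,0.001,-0.03,-0.05,0,0],[0,0.02,0.002,-0.06,-0.1,0,0],[0,0.03,0.003,-0.09,-0.15,0,0],[0,0.04,0.004,-0.12,-0.2,0,0],[0,0.05,0.005,-0.15,-0.25,0,0],[0,0.06,0.006,-0.175,-0.3,0,0],[0,0.07,0.006,-0.195,-0.34,0,0],[0,0.081,0.006,-0.21,-0.353,0,0],[0,0.081,0.006,-0.21,-0.353,0,0],[0,0.081,0.006,-0.21,-0.353,0,0]]}}

```text
time: 1.82
tool_pos: [550.5, -149.0, 109.3]
tcp_rot: [-91.2, 89.9, 161.0]
ft_force: [0.5, -0.9, 1.0]
finger_gap: 85.5
```

```bash
python3 plan.py 551.5 -146.5 5 -17.7; python3 - <<'E'
from h import *
from bench import snapshot
s=snapshot("wrist");cv2.imwrite("pics/w1.png",s["frame"]);pickle.dump(s,open("w1.pkl","wb"))
print(proj(s,(551.5,-146.5,44)),proj(s,(551.5,-146.5,0)))
E
```

```text
t 1.82 p [ 550.5 -149.   109.3] jawyaw -17.8 tilt 0.13 J [-20.3   8.2  97.5  -0.   74.4  -2.5] F [ 0.5 -0.9  1. ] gap 85.5
shift m [ 0.1043  0.0004 -0.0027] rot [-0.0018 -0.0001  0.0023]
[322.66404094 249.99222287] [322.42290937 233.44811559]
```

View pics/w1.png

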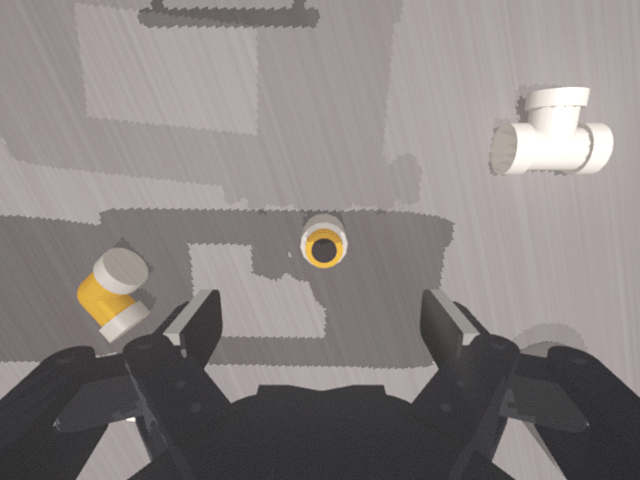

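The wrist view has the brass top at (323,250), against (322.7,250) predicted, so the position is good. I'll descend and grip.

>>> {"op": "drive_tool", "data": {"deltas": [[0,0.01,0,-0.002,0,0,0],[0,0.03,0,-0.003,0,0,0],[0,0.05,0,-0.003,0,0,0],[0,0.07,0,-0.003,0,0,0],[0,0.085,0,-0.003,0,0,0],[0,0.097,0,-0.003,0,0,0],[0,0.104,0,-0.003,0,0,0],[0,0.104,0,-0.003,0,0,0],[150,0.104,0,-0.003,0,0,0],[255,0.104,0,-0.003,0,0,0]]}}

```text
time: 2.7
tool_pos: [553.0, -148.1, 7.5]
tcp_rot: [87.9, 89.9, -20.0]
ft_force: [0.0, -0.3, 1.0]
finger_gap: 64.3
```

>>> {"op": "drive_tool", "data": {"deltas": [[255,0,0,0,0,0,0],[255,0,0,0,0,0,0],[255,0,0,0,0,0,0],[255,0,0,0,0,0,0],[255,0,0,0,0,0,0],[255,0,0,0,0,0,0],[255,0,0,0,0,0,0],[255,0,0,0,0,0,0],[255,0,0,0,0,0,0],[255,0,0,0,0,0,0]]}}

```text
time: 3.53
tool_pos: [552.8, -147.8, 7.4]
tcp_rot: [86.1, 89.9, -21.8]
ft_force: [-1.4, 0.1, 6.0]
finger_gap: 32.2
```

```bash
python3 plan.py 567.5 118.5 125 -17.7; python3 - <<'E'
from h import *
from bench import snapshot
for n in("wrist","side"):
    s=snapshot(n);cv2.imwrite(f"pics/{n}2.png",s["frame"] if n=="wrist" else cv2.resize(s["frame"][200:350,240:460],None,fx=3,fy=3))
E
```

```text
t 3.53 p [ 552.8 -147.8    7.4] jawyaw -17.93 tilt 0.09 J [-20.1  15.9 100.5  -0.   63.6  -2.2] F [-1.4  0.1  6. ] gap 32.2
shift m [-0.1177 -0.0678 -0.2579] rot [-0.004   0.0001 -0.0015]
```

View pics/side2.png

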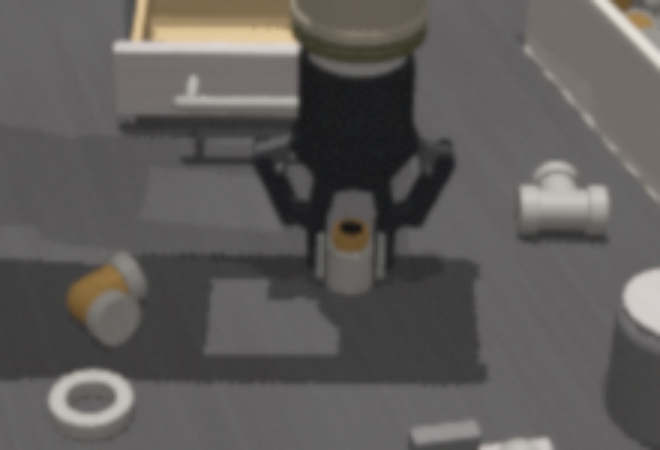

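Gripped upright: the gap is 32 mm and the side view shows the fitting between the pads. Next is the lift and carry.

>>> {"op": "drive_tool", "data": {"deltas": [[255,-0.004,0,0,0,0,0],[255,-0.015,0,0,0,0,0],[255,-0.035,0,0,0,0,0],[255,-0.06,-0.002,-0.005,0,0,0],[255,-0.08,-0.005,-0.02,0,0,0],[255,-0.1,-0.012,-0.045,0,0,0],[255,-0.112,-0.02,-0.075,0,0,0],[255,-0.118,-0.028,-0.105,0,0,0],[255,-0.118,-0.036,-0.135,0,0,0],[255,-0.118,-0.043,-0.165,0,0,0]]}}

```text
time: 4.47
tool_pos: [562.3, 24.0, 126.1]
tcp_rot: [107.5, 89.9, -0.5]
ft_force: [-0.0, 0.7, -1.2]
finger_gap: 31.9
```

```bash
python3 plan.py 567.5 118.5 125 -17.7
```

```text
t 4.47 p [562.3  24.  126.1] jawyaw -17.95 tilt 0.11 J [-2.8  5.9 98.2  0.  75.8 15.2] F [-0.   0.7 -1.2] gap 31.9
shift m [ 0.0011 -0.0242 -0.0915] rot [-0.0044 -0.0006 -0.0019]
```

>>> {"op": "drive_tool", "data": {"deltas": [[255,0.001,-0.007,-0.025,0,0,0],[255,0.001,-0.013,-0.048,0,0,0],[255,0.001,-0.018,-0.066,-0.004,0,0],[255,0.001,-0.022,-0.08,-0.004,0,0],[255,0.001,-0.024,-0.088,-0.004,0,0],[255,0.001,-0.024,-0.0915,-0.004,0,0],[255,0.001,-0.024,-0.0915,-0.004,0,0],[255,0.001,-0.024,-0.0915,-0.004,0,0],[255,0.001,-0.024,-0.0915,-0.004,0,0],[255,0.001,-0.024,-0.0915,-0.004,0,0]]}}

```text
time: 5.3
tool_pos: [567.4, 116.1, 123.3]
tcp_rot: [3.4, 90.0, -104.4]
ft_force: [-0.1, 0.4, -3.0]
finger_gap: 32.2
```

```bash
python3 plan.py 567.5 118.5 31 -17.7; python3 - <<'E'
from h import *
from bench import snapshot
for n in("wrist","side"):
    s=snapshot(n);cv2.imwrite(f"pics/{n}3.png",s["frame"] if n=="wrist" else cv2.resize(s["frame"][110:270,240:460],None,fx=3,fy=3))
E
```

```text
t 5.3 p [567.4 116.1 123.3] jawyaw -17.77 tilt 0.01 J [ 6.5  8.6 95.5 -0.  75.9 24.3] F [-0.1  0.4 -3. ] gap 32.2
shift m [ 0.0923 -0.0006 -0.0023] rot [-0.0012  0.0002 -0.    ]
```

View pics/side3.png

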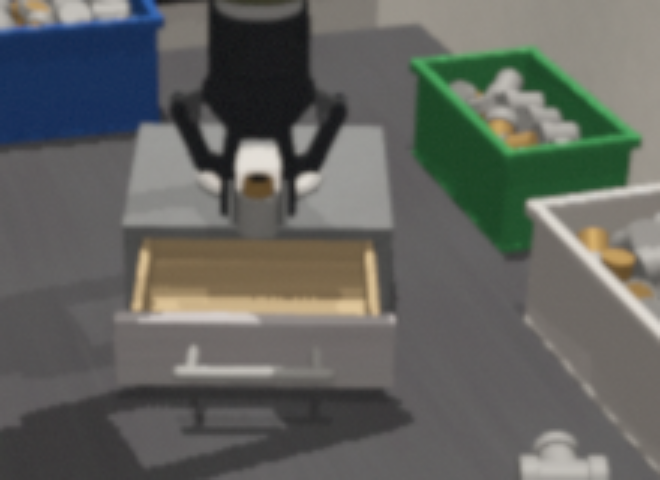

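View pics/wrist3.png

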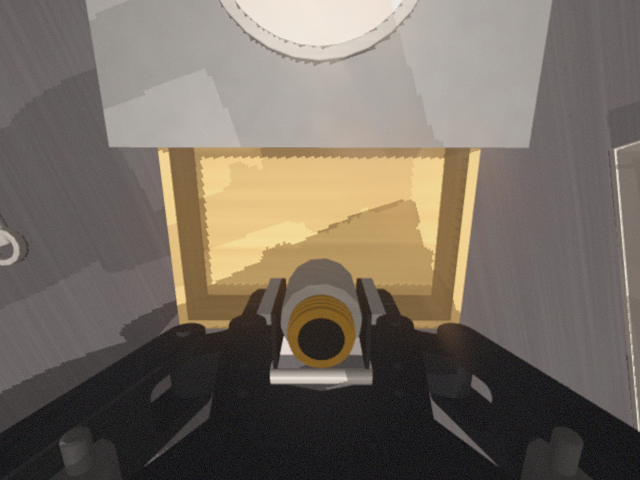

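>>> {"op": "drive_tool", "data": {"deltas": [[255,0.008,0,-0.002,0,0,0],[255,0.022,0,-0.002,0,0,0],[255,0.04,0,-0.002,0,0,0],[255,0.057,0,-0.002,0,0,0],[255,0.072,0,-0.002,0,0,0],[255,0.082,0,-0.002,0,0,0],[255,0.088,0,-0.002,0,0,0],[255,0.089,0,-0.002,0,0,0],[255,0.089,0,-0.002,0,0,0],[255,0.089,0,-0.002,0,0,0]]}}

```text
time: 6.23
tool_pos: [568.7, 119.1, 35.2]
tcp_rot: [115.6, 89.9, 7.9]
ft_force: [-1.0, 0.5, -2.2]
finger_gap: 31.8
```

```bash
python3 plan.py 567.5 118.5 29.5 -17.7; python3 - <<'E'
from h import *
from bench import snapshot
for n in("wrist","side"):
    s=snapshot(n);cv2.imwrite(f"pics/{n}4.png",s["frame"] if n=="wrist" else cv2.resize(s["frame"][110:270,240:460],None,fx=3,fy=3))
E
```

```text
t 6.23 p [568.7 119.1  35.2] jawyaw -17.71 tilt 0.09 J [ 6.8 14.8 98.5  0.  66.7 24.5] F [-1.   0.5 -2.2] gap 31.8
shift m [ 0.0057 -0.001   0.0009] rot [-0.0001 -0.0006 -0.0013]
```

View pics/side4.png

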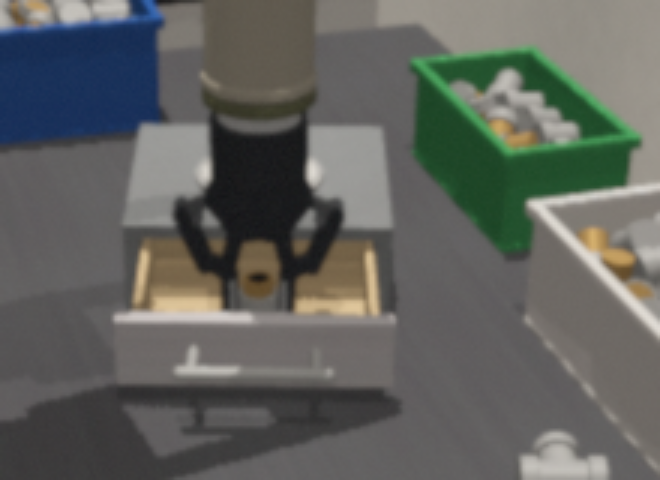

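View pics/wrist4.png

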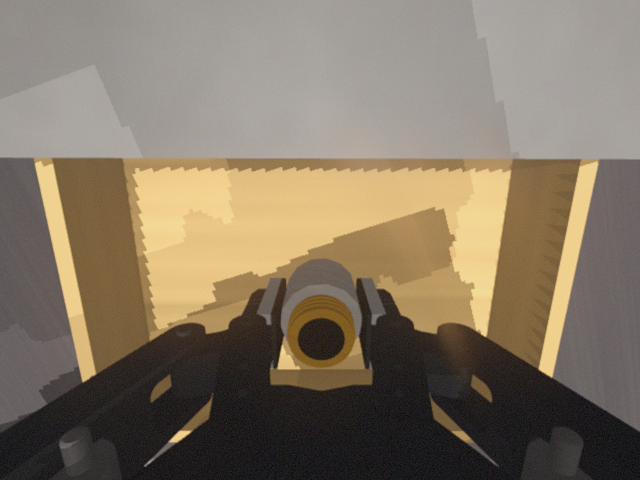

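The fitting is hanging free inside the drawer, so I'll lower it slowly onto the floor.

>>> {"op": "drive_tool", "data": {"deltas": [[255,0.001,0,0,0,0,0],[255,0.002,0,0,0,0,0],[255,0.003,0,0,0,0,0],[255,0.0035,0,0,0,0,0],[255,0.004,0,0,0,0,0],[255,0.0045,0,0,0,0,0],[255,0.005,0,0,0,0,0],[255,0.005,0,0,0,0,0],[255,0.005,0,0,0,0,0],[255,0.005,0,0,0,0,0]]}}

```text
time: 7.17
tool_pos: [567.9, 119.0, 29.5]
tcp_rot: [139.1, 90.0, 31.4]
ft_force: [-1.9, -0.2, 1.5]
finger_gap: 31.9
```

>>> {"op": "drive_tool", "data": {"deltas": [[140,0,0,0,0,0,0],[130,0,0,0,0,0,0],[110,0,0,0,0,0,0],[90,0,0,0,0,0,0],[70,0,0,0,0,0,0],[70,0,0,0,0,0,0],[70,0,0,0,0,0,0],[70,0,0,0,0,0,0],[70,0,0,0,0,0,0],[70,0,0,0,0,0,0]]}}

```text
time: 8.0
tool_pos: [567.9, 119.0, 29.3]
tcp_rot: [-80.0, 90.0, 172.3]
ft_force: [-0.1, 0.0, -0.8]
finger_gap: 61.9
```

>>> {"op": "drive_tool", "data": {"deltas": [[70,-0.004,0,0,0,0,0],[70,-0.014,0,0,0,0,0],[70,-0.029,0,0,0,0,0],[70,-0.048,0,0,0,0,0],[70,-0.068,0,0,0,0,0],[70,-0.088,0,0,0,0,0],[70,-0.105,0,0,0,0,0],[70,-0.115,0,0,0,0,0],[70,-0.12,0,0,0,0,0],[70,-0.12,0,0,0,0,0]]}}

```text
time: 8.83
tool_pos: [568.8, 119.1, 151.0]
tcp_rot: [114.6, 89.9, 6.9]
ft_force: [0.6, -0.2, 0.9]
finger_gap: 62.0
```

```bash
python3 plan.py 523 -20 130 -17.7; python3 - <<'E'
from h import *
from bench import snapshot
for n in("wrist","side"):
    s=snapshot(n);cv2.imwrite(f"pics/{n}5.png",s["frame"] if n=="wrist" else cv2.resize(s["frame"][110:270,240:460],None,fx=3,fy=3))
E
```

```text
t 8.83 p [568.8 119.1 151. ] jawyaw -17.7 tilt 0.15 J [ 6.8  7.3 93.9  0.  78.6 24.5] F [ 0.6 -0.2  0.9] gap 62.0
shift m [ 0.0208 -0.0014  0.1465] rot [-0.     -0.0011 -0.0024]
```

View pics/side5.png

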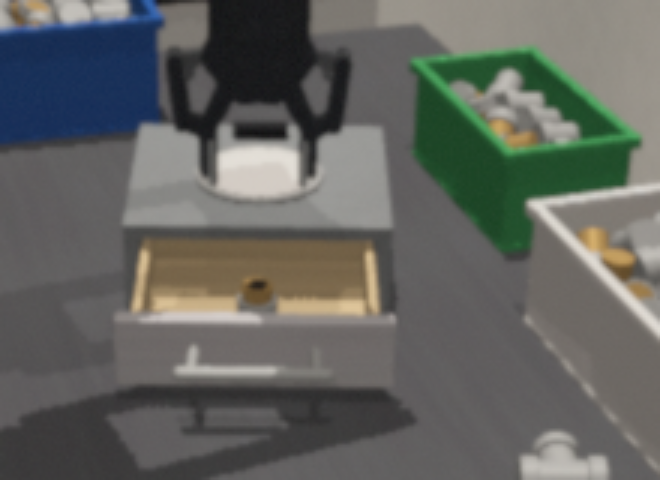

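View pics/wrist5.png

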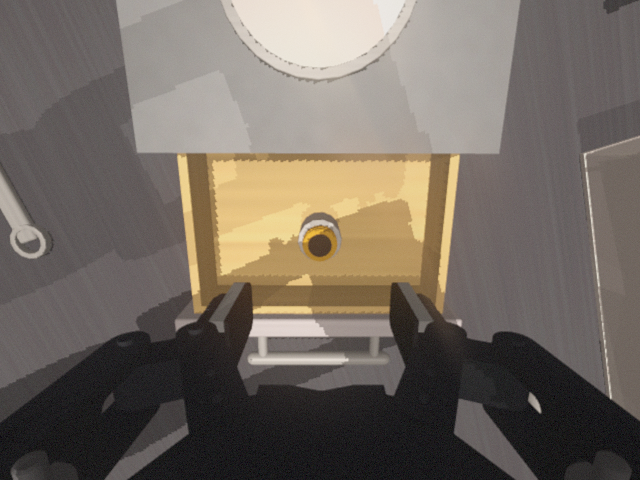

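The fitting stands upright in the drawer, with its brass top at (320,245) in the wrist view. Next I'll go round to the outside of the handle with closed fingers.

>>> {"op": "drive_tool", "data": {"deltas": [[255,0,0,0.01,0,0,0],[255,0,0,0.03,0,0,0],[255,0,0,0.055,0,0,0],[255,0,0,0.08,0,0,0],[255,0,-0.001,0.105,0,0,0],[255,0,-0.001,0.127,0,0,0],[255,0,-0.001,0.143,0,0,0],[255,0,-0.001,0.15,0,0,0],[255,0,-0.001,0.15,0,0,0],[255,0,-0.001,0.15,0,0,0]]}}

```text
time: 9.77
tool_pos: [521.0, -23.6, 148.7]
tcp_rot: [-99.8, 89.9, 152.4]
ft_force: [-0.5, 0.5, -0.1]
finger_gap: 0.2
```

```bash
python3 plan.py 521.6 -24 37 -17.7
```

```text
t 9.77 p [521.  -23.6 148.7] jawyaw -17.76 tilt 0.06 J [ -8.2  -1.5 103.3   0.   78.2   9.5] F [-0.5  0.5 -0.1] gap 0.2
shift m [0.1117 0.0008 0.0002] rot [-0.0011 -0.0002  0.001 ]
```

>>> {"op": "drive_tool", "data": {"deltas": [[255,0.01,0,0,0,0,0],[255,0.03,0,0,0,0,0],[255,0.055,0,0,0,0,0],[255,0.08,0,0,0,0,0],[255,0.1,0,0,0,0,0],[255,0.112,0,0,0,0,0],[255,0.112,0,-0.003,0,0,0],[255,0.112,0,-0.008,0,0,0],[255,0.112,0,-0.013,0,0,0],[255,0.112,0,-0.018,0,0,0]]}}

```text
time: 10.6
tool_pos: [528.5, -5.8, 39.0]
tcp_rot: [103.8, 89.8, -3.9]
ft_force: [1.3, 0.3, -0.5]
finger_gap: 0.1
```

```bash
python3 plan.py 571 129 37 -17.7; python3 - <<'E'
from h import *
from bench import snapshot
for n in("wrist","side"):
    s=snapshot(n);cv2.imwrite(f"pics/{n}6.png",s["frame"] if n=="wrist" else cv2.resize(s["frame"][110:270,240:460],None,fx=3,fy=3))
E
```

```text
t 10.6 p [528.5  -5.8  39. ] jawyaw -17.69 tilt 0.17 J [ -6.2   6.9 107.1   0.   65.9  11.5] F [ 1.3  0.3 -0.5] gap 0.1
shift m [ 0.0021 -0.0005 -0.1413] rot [ 0.0002 -0.0007 -0.0029]
```

View pics/side6.png

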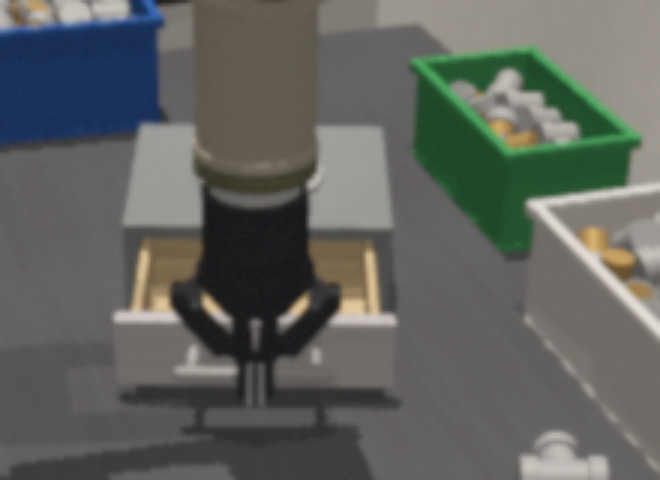

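View pics/wrist6.png

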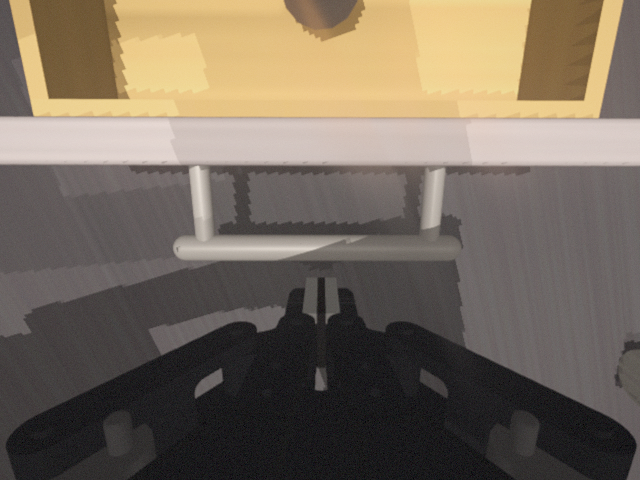

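The closed fingers stand just outside the middle of the bar, so I'll push gently.

>>> {"op": "drive_tool", "data": {"deltas": [[255,0.001,0,-0.004,0,0,0],[255,0.002,0,-0.007,0,0,0],[255,0.002,0,-0.01,0,0,0],[255,0.002,0,-0.013,0,0,0],[255,0.002,0,-0.017,0,0,0],[255,0.002,0,-0.021,0,0,0],[255,0.002,0,-0.026,0,0,0],[255,0.002,0,-0.031,0,0,0],[255,0.002,0,-0.036,0,0,0],[255,0.002,0,-0.042,0,0,0]]}}

```text
time: 11.53
tool_pos: [539.8, 34.0, 35.3]
tcp_rot: [51.2, 90.0, -56.5]
ft_force: [-0.6, -1.5, 0.4]
finger_gap: -0.3
```

>>> {"op": "drive_tool", "data": {"deltas": [[255,0,0,-0.006,0,0,0],[255,0,0,-0.012,0,0,0],[255,0,0,-0.018,0,0,0],[255,0,0,-0.024,0,0,0],[255,0,0,-0.03,0,0,0],[255,0,0,-0.036,0,0,0],[255,0,0,-0.042,0,0,0],[255,0,0,-0.047,0,0,0],[255,0,0,-0.052,0,0,0],[255,0,0,-0.056,0,0,0]]}}

```text
time: 12.37
tool_pos: [556.7, 87.5, 35.3]
tcp_rot: [-108.7, 90.0, 143.6]
ft_force: [0.6, -1.5, 0.3]
finger_gap: -0.3
```

```bash
python3 plan.py 571 129 37 -17.7; python3 - <<'E'
from h import *
from bench import snapshot
for n in("wrist","side"):
    s=snapshot(n);cv2.imwrite(f"pics/{n}7.png",s["frame"] if n=="wrist" else cv2.resize(s["frame"][110:270,240:460],None,fx=3,fy=3))
E
```

```text
t 12.37 p [556.7  87.5  35.3] jawyaw -17.7 tilt 0.01 J [  3.7  12.4 101.3   0.   66.3  21.4] F [ 0.6 -1.5  0.3] gap -0.3
shift m [-0.0017  0.0009 -0.0439] rot [ 0.     -0.      0.0001]
```

View pics/side7.png

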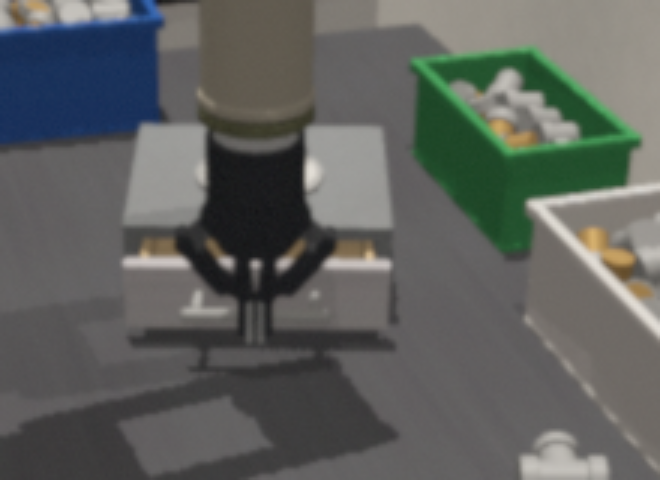

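View pics/wrist7.png

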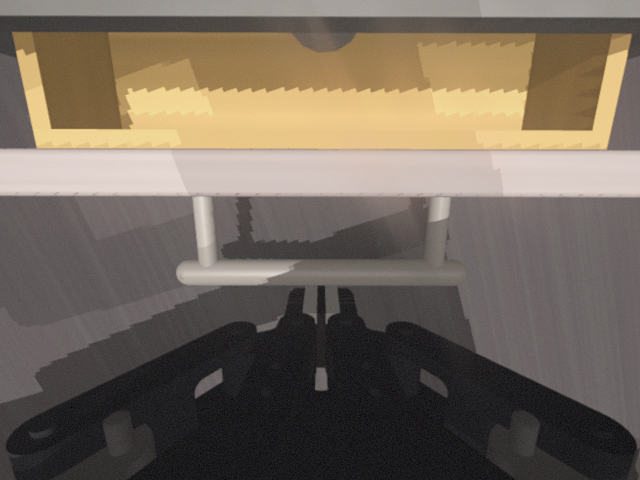

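>>> {"op": "drive_tool", "data": {"deltas": [[255,0,0,-0.004,0,0,0],[255,0,0,-0.008,0,0,0],[255,0,0,-0.012,0,0,0],[255,0,0,-0.016,0,0,0],[255,0,0,-0.02,0,0,0],[255,0,0,-0.023,0,0,0],[255,0,0,-0.026,0,0,0],[255,0,0,-0.028,0,0,0],[255,0,0,-0.03,0,0,0],[255,0,0,-0.032,0,0,0]]}}

```text
time: 13.3
tool_pos: [566.3, 117.5, 35.2]
tcp_rot: [-36.9, 90.0, -144.6]
ft_force: [-3.8, -7.4, 0.3]
finger_gap: -0.1
```

>>> {"op": "drive_tool", "data": {"deltas": [[255,0,0,-0.001,0,0,0],[255,0,0,-0.002,0,0,0],[255,0,0,-0.003,0,0,0],[255,0,0,-0.004,0,0,0],[255,0,0,-0.005,0,0,0],[255,0,0,-0.005,0,0,0],[255,0,0,-0.005,0,0,0],[255,0,0,-0.005,0,0,0],[255,0,0,-0.005,0,0,0],[255,0,0,-0.005,0,0,0]]}}

```text
time: 14.13
tool_pos: [566.4, 117.7, 35.1]
tcp_rot: [-14.8, 89.6, -122.6]
ft_force: [-9.7, -21.6, 9.5]
finger_gap: -0.2
```

Force built up to about 24 N with no further motion, so the drawer is at its stop. I'll back off and check.

>>> {"op": "drive_tool", "data": {"deltas": [[255,0,0,0.003,0,0,0],[255,0,0,0.008,0,0,0],[255,0,0,0.018,0,0,0],[255,0,0,0.03,0,0,0],[255,0,0,0.045,0,0,0],[255,-0.01,0,0.06,0,0,0],[255,-0.03,0,0.08,0,0,0],[255,-0.055,0,0.1,0,0,0],[200,-0.085,0,0.12,0,0,0],[100,-0.115,0,0.14,0,0,0]]}}

```text
time: 14.97
tool_pos: [523.8, -12.9, 150.9]
tcp_rot: [-76.0, 89.9, 176.3]
ft_force: [0.8, 0.1, 0.2]
finger_gap: 23.1
```

```bash
python3 plan.py 532.8 -364.4 150 83.7; python3 - <<'E'
from h import *
from bench import snapshot
for n in("top","side"):
    s=snapshot(n);pickle.dump(s,open(n+"8.pkl","wb"));cv2.imwrite(f"pics/{n}8.png",cv2.resize(s["frame"][100:270,90:310],None,fx=3.6,fy=3.5) if n=="top" else s["frame"])
E
```

```text
t 14.97 p [523.8 -12.9 150.9] jawyaw -17.71 tilt 0.07 J [ -7.   -1.2 102.8  -0.   78.5  10.7] F [0.8 0.1 0.2] gap 23.1
shift m [0.0008 0.1155 0.3321] rot [1.3716e+00 1.1000e-03 8.0000e-04]
```

View pics/top8.png

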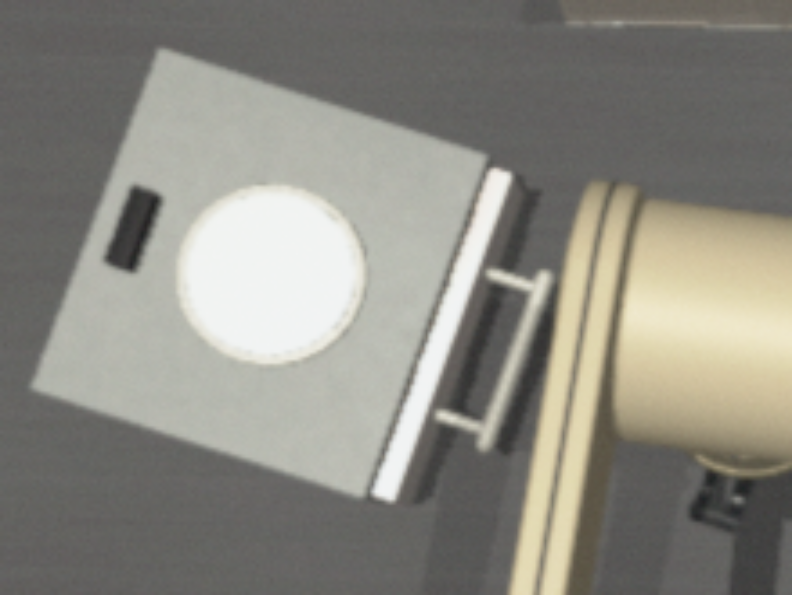

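View pics/side8.png

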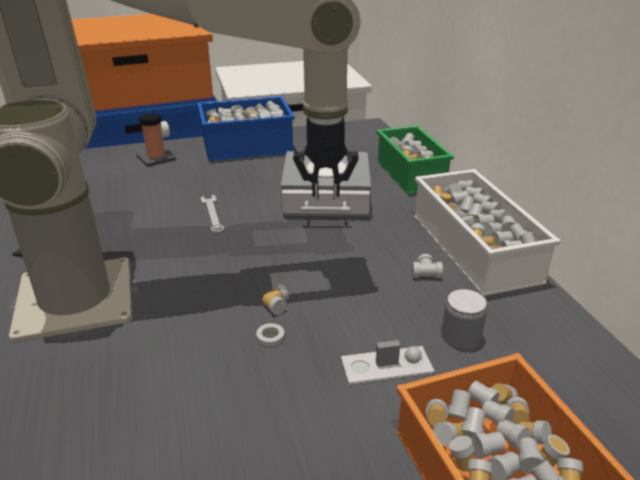

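```bash
python3 - <<'E'
from h import *
t=pickle.load(open("top8.pkl","rb"))
P=lambda x,y,z:ray(t,((x+.5)/3.6-.5+90,(y+.5)/3.5-.5+100),z)[:2]
h=np.mean([P(546,272,50),P(486,447,50)],axis=0)
x=np.array([.306,.952])
print("handle",h,"travel",(h-[535.4,18.6])@x,"to edge",((P(488,156,85)+P(365,497,85))/2-h)@x)
p=(P(511,170,73)+P(393,503,73))/2;print("panel front from handle",(p-h)@x)
s=pickle.load(open("side8.pkl","rb"));cv2.imwrite("pics/side8b.png",cv2.resize(s["frame"][140:240,270:390],None,fx=6,fy=6,interpolation=cv2.INTER_CUBIC))
E
```

```text
handle [571.69839257 132.04093977] travel 119.1030827861729 to edge 50.594540032409654
panel front from handle 36.80576294998811
```

View pics/side8b.png

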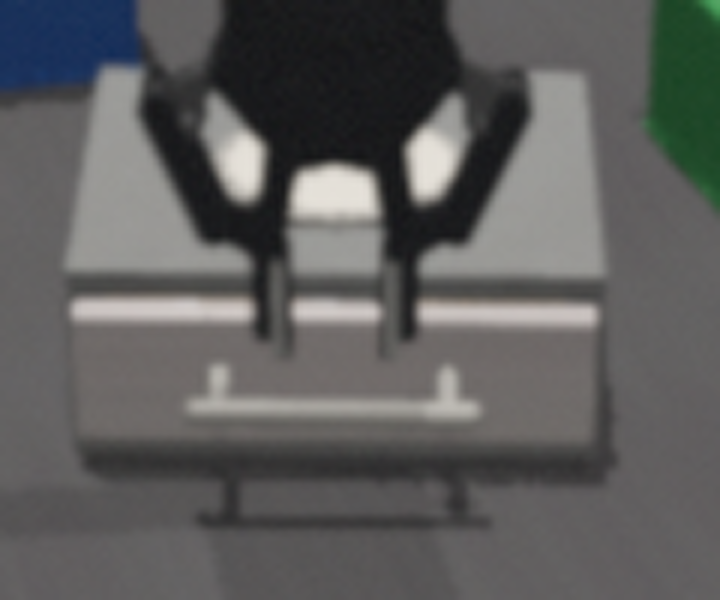

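Handle to station edge measures 50.6 mm, against 50 expected when shut, so the drawer is closed. Now to the tray.

>>> {"op": "drive_tool", "data": {"deltas": [[70,0,0.004,0.01,0.06,0,0],[40,0,0.011,0.03,0.16,0,0],[0,0,0.02,0.06,0.26,0,0],[0,0,0.031,0.09,0.36,0,0],[0,0,0.041,0.12,0.46,0,0],[0,0,0.052,0.15,0.56,0,0],[0,0,0.062,0.18,0.66,0,0],[0,0,0.073,0.21,0.76,0,0],[0,0,0.083,0.24,0.86,0,0],[0,0,0.094,0.27,0.96,0,0]]}}

```text
time: 15.9
tool_pos: [531.6, -299.0, 149.8]
tcp_rot: [-57.3, 90.0, 139.7]
ft_force: [1.2, 0.3, 0.8]
finger_gap: 85.2
```

```bash
python3 plan.py 532.8 -364.4 140 83.7
```

```text
t 15.9 p [ 531.6 -299.   149.8] jawyaw -73.01 tilt 0.03 J [-34.2  11.9  89.    0.   79.2  38.8] F [1.2 0.3 0.8] gap 85.2
shift m [0.0097 0.0629 0.018 ] rot [4.065e-01 4.000e-04 4.000e-04]
```

>>> {"op": "drive_tool", "data": {"deltas": [[0,0.002,0.016,0.005,0.09,0,0],[0,0.005,0.032,0.01,0.18,0,0],[0,0.008,0.047,0.014,0.27,0,0],[0,0.01,0.057,0.017,0.35,0,0],[0,0.01,0.061,0.018,0.395,0,0],[0,0.01,0.061,0.018,0.4,0,0],[0,0.01,0.061,0.018,0.4,0,0],[0,0.01,0.061,0.018,0.4,0,0],[0,0.01,0.061,0.018,0.4,0,0],[0,0.01,0.061,0.018,0.4,0,0]]}}

```text
time: 16.73
tool_pos: [533.8, -360.2, 140.4]
tcp_rot: [166.9, 90.0, -18.6]
ft_force: [0.7, -0.8, -0.2]
finger_gap: 85.4
```

```bash
python3 plan.py 532.8 -364.4 16 83.7; python3 - <<'E'
from h import *
from bench import snapshot
s=snapshot("wrist");cv2.imwrite("pics/w9.png",s["frame"]);pickle.dump(s,open("w9.pkl","wb"))
a=np.radians(-6.3);X=np.array([np.cos(a),np.sin(a),0]);Y=np.array([-X[1],X[0],0]);o=np.array([532.8,-364.4,0])
for i in(-20,20):
    for j in(-7,7): print("plate top",i,j,proj(s,o+i*X+j*Y+[0,0,54]).round(1))
print("ball",proj(s,o+48*X+[0,0,20]).round(1))
for i in(-75,75):
    for j in(-32,32): print("tray",i,j,proj(s,o+i*X+j*Y+[0,0,8]).round(1))
E
```

```text
t 16.73 p [ 533.8 -360.2  140.4] jawyaw -95.55 tilt 0.01 J [-38.6  17.4  83.6   0.   79.1  57. ] F [ 0.7 -0.8 -0.2] gap 85.4
shift m [0.1244 0.0043 0.0006] rot [ 0.0132 -0.0002 -0.    ]
plate top -20 -7 [336.9 270.3]
plate top -20 7 [317.9 270. ]
plate top 20 -7 [338.4 216.7]
plate top 20 7 [318.4 216.5]
ball [328.2 172.7]
tray -75 -32 [360.5 309.6]
tray -75 32 [290.3 308.7]
tray 75 -32 [368.8 137.5]
tray 75 32 [288.1 136.5]
```

View pics/w9.png

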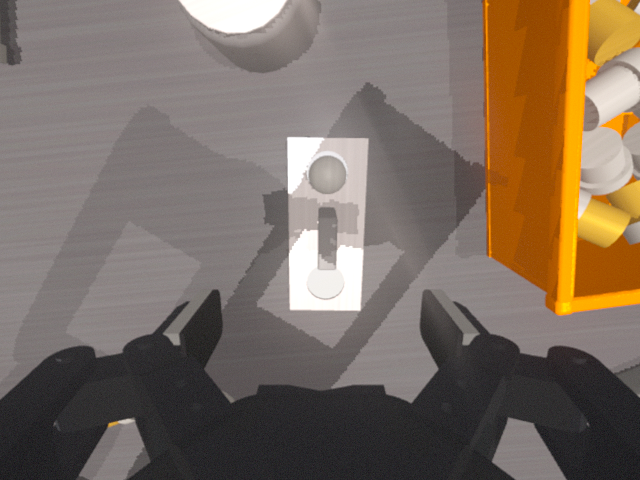

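The tray corners sit at (288,137), (368,138), (290,310) and (360,310), with the ball at (327,174). That agrees with the predictions, so I'll descend around the grip plate.

>>> {"op": "drive_tool", "data": {"deltas": [[0,0.006,0.002,0,0.013,0,0],[0,0.02,0.004,0,0.013,0,0],[0,0.04,0.0043,0,0.013,0,0],[0,0.062,0.0043,0,0.013,0,0],[0,0.084,0.0043,0,0.013,0,0],[0,0.102,0.0043,0,0.013,0,0],[0,0.114,0.0043,0,0.013,0,0],[0,0.119,0.0043,0,0.013,0,0],[60,0.121,0.0043,0,0.013,0,0],[120,0.121,0.0043,0,0.013,0,0]]}}

```text
time: 17.62
tool_pos: [533.3, -365.0, 19.2]
tcp_rot: [-32.9, 90.0, 140.7]
ft_force: [0.5, 0.1, -0.3]
finger_gap: 63.9
```

```bash
python3 plan.py 532.8 -364.4 16 83.7; python3 - <<'E'
from h import *
from bench import snapshot
for n in("wrist","side"):
    s=snapshot(n);cv2.imwrite(f"pics/{n}10.png",s["frame"] if n=="wrist" else cv2.resize(s["frame"][270:420,300:500],None,fx=4,fy=4))
E
```

```text
t 17.62 p [ 533.3 -365.    19.2] jawyaw -96.37 tilt 0.0 J [-38.9  25.1  87.4   0.   67.5  57.4] F [ 0.5  0.1 -0.3] gap 63.9
shift m [ 0.0032 -0.0005  0.0006] rot [-0.0013  0.0001  0.    ]
```

View pics/wrist10.png

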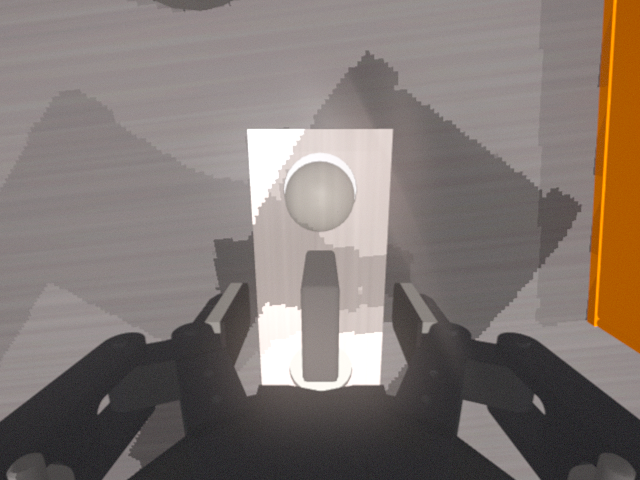

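View pics/side10.png

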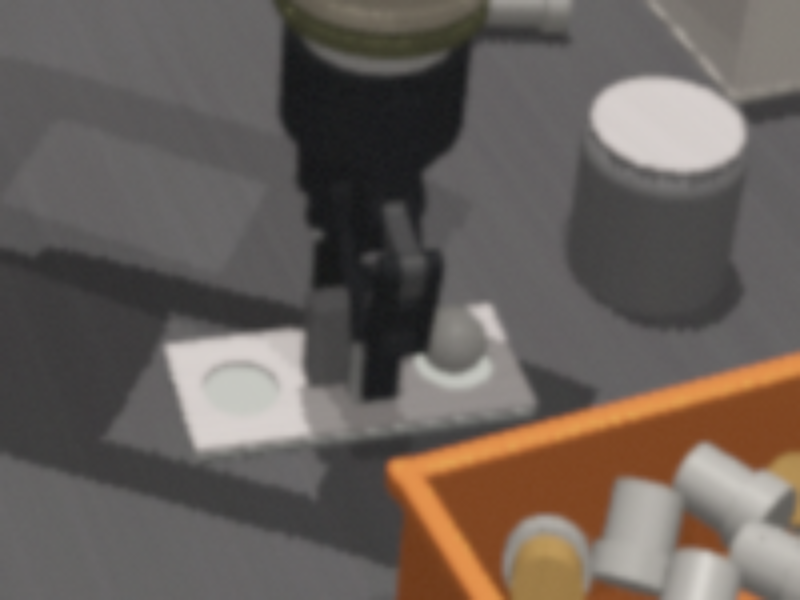

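The plate is centred between the jaws (plate at x≈320, jaw middle ≈321). I'll close slowly.

>>> {"op": "drive_tool", "data": {"deltas": [[140,0.002,0,0,0,0,0],[160,0.002,0,0,0,0,0],[170,0.002,0,0,0,0,0],[175,0.002,0,0,0,0,0],[180,0.002,0,0,0,0,0],[184,0.002,0,0,0,0,0],[188,0.002,0,0,0,0,0],[192,0.002,0,0,0,0,0],[196,0.002,0,0,0,0,0],[200,0.002,0,0,0,0,0]], "squeeze": 20}}

```text
time: 18.55
tool_pos: [533.3, -364.9, 17.3]
tcp_rot: [-92.5, 90.0, 81.1]
ft_force: [0.8, -1.4, -0.5]
finger_gap: 18.1
```

>>> {"op": "drive_tool", "data": {"deltas": [[204,0,0,0,0,0,0],[208,0,0,0,0,0,0],[212,0,0,0,0,0,0],[216,0,0,0,0,0,0],[220,0,0,0,0,0,0],[225,0,0,0,0,0,0],[230,0,0,0,0,0,0],[240,0,0,0,0,0,0],[255,0,0,0,0,0,0],[255,0,0,0,0,0,0]], "squeeze": 20}}

```text
time: 19.38
tool_pos: [533.3, -364.8, 17.3]
tcp_rot: [-82.1, 90.0, 91.5]
ft_force: [0.3, 1.7, 0.2]
finger_gap: 13.6
```

>>> {"op": "drive_tool", "data": {"deltas": [[255,0,0,0,0,0,0],[255,0,0,0,0,0,0],[255,0,0,0,0,0,0],[255,0,0,0,0,0,0],[255,0,0,0,0,0,0],[255,0,0,0,0,0,0],[255,0,0,0,0,0,0],[255,0,0,0,0,0,0],[255,0,0,0,0,0,0],[255,0,0,0,0,0,0]], "squeeze": 70}}

```text
time: 20.22
tool_pos: [533.4, -365.0, 17.4]
tcp_rot: [140.0, 90.0, -46.4]
ft_force: [0.4, 0.8, 3.6]
finger_gap: 13.5
```

```bash
python3 plan.py 532.8 -364.4 165 83.7; python3 - <<'E'
from h import *
from bench import snapshot
s=snapshot("wrist");cv2.imwrite("pics/w11.png",s["frame"])
E
```

```text
t 20.22 p [ 533.4 -365.    17.4] jawyaw -96.37 tilt 0.02 J [-38.9  25.2  87.4  -0.   67.3  57.4] F [0.4 0.8 3.6] gap 13.5
shift m [-0.1476 -0.0005  0.0006] rot [-0.0012 -0.0002 -0.0002]
```

View pics/w11.png

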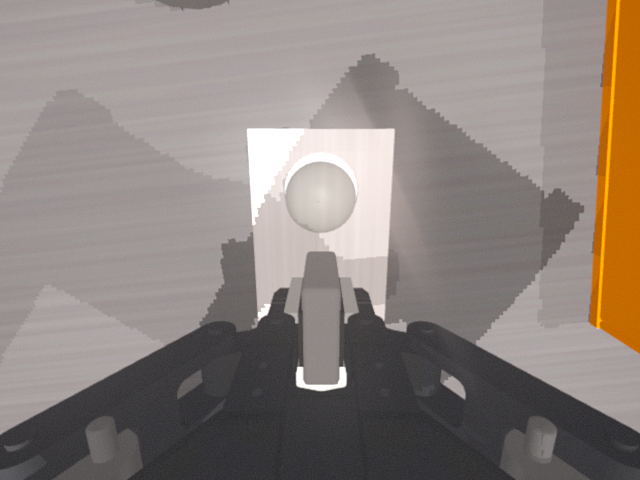

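Gripped at 13.5 mm, and the ball is still centred at (321,196). I'll lift slowly.

>>> {"op": "drive_tool", "data": {"deltas": [[255,-0.001,0,0,0,0,0],[255,-0.003,0,0,0,0,0],[255,-0.006,0,0,0,0,0],[255,-0.011,0,0,0,0,0],[255,-0.017,0,0,0,0,0],[255,-0.024,0,0,0,0,0],[255,-0.032,0,0,0,0,0],[255,-0.041,0,0,0,0,0],[255,-0.05,0,0,0,0,0],[255,-0.059,0,0,0,0,0]]}}

```text
time: 21.1
tool_pos: [533.5, -365.1, 77.7]
tcp_rot: [147.7, 90.0, -38.7]
ft_force: [1.1, -0.5, -4.8]
finger_gap: 13.1
```

>>> {"op": "drive_tool", "data": {"deltas": [[255,-0.01,0,0,0,0,0],[255,-0.021,0,0,0,0,0],[255,-0.032,0,0,0,0,0],[255,-0.043,0,0,0,0,0],[255,-0.054,0,0,0,0,0],[255,-0.064,0,0,0,0,0],[255,-0.073,0,0,0,0,0],[255,-0.081,0,0,0,0,0],[255,-0.086,0,0,0,0,0],[255,-0.088,0,0,0,0,0]]}}

```text
time: 21.93
tool_pos: [533.7, -365.2, 165.5]
tcp_rot: [147.5, 89.9, -38.9]
ft_force: [0.0, -0.0, -4.1]
finger_gap: 13.3
```

```bash
python3 plan.py 532.8 -364.4 165 83.7; python3 - <<'E'
from h import *
from bench import snapshot
for n in("wrist","side"):
    s=snapshot(n);cv2.imwrite(f"pics/{n}12.png",s["frame"] if n=="wrist" else cv2.resize(s["frame"][220:400,300:500],None,fx=3,fy=3))
E
```

```text
t 21.93 p [ 533.7 -365.2  165.5] jawyaw -96.37 tilt 0.08 J [-38.9  16.6  81.7   0.   81.6  57.4] F [ 0.  -0.  -4.1] gap 13.3
shift m [ 0.0005 -0.0007  0.0009] rot [-0.0012 -0.0012 -0.0007]
```

View pics/wrist12.png

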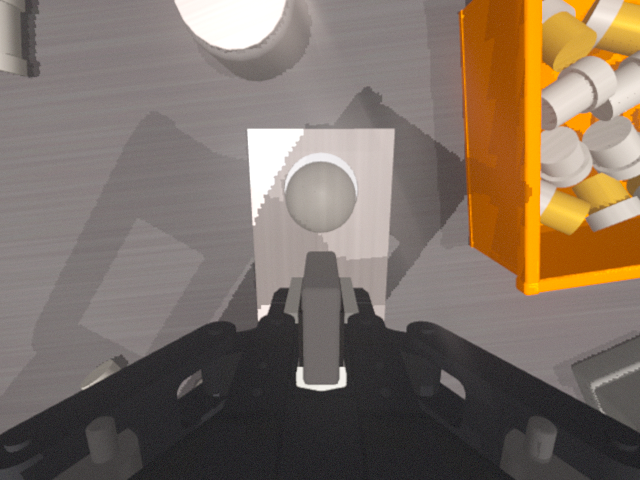

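View pics/side12.png

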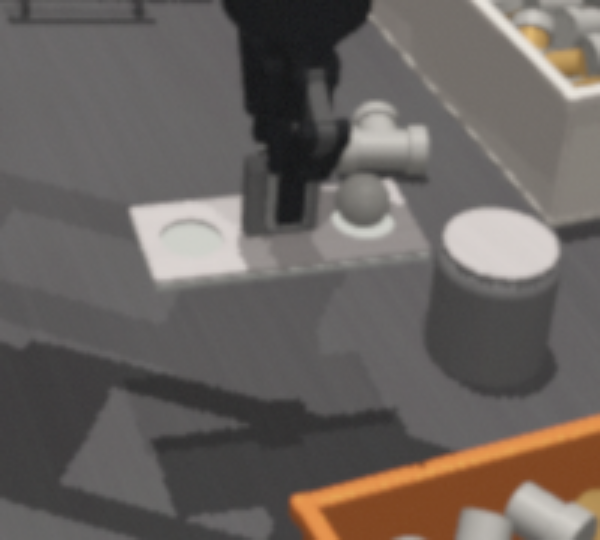

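The tray is lifted level with the ball centred in its pocket. I'll carry it smoothly without turning it.

>>> {"op": "drive_tool", "data": {"deltas": [[255,0,-0.001,0,0,0,0],[255,0,-0.003,0,0,0,0],[255,0,-0.006,0,0,0,0],[255,0,-0.01,0.001,0,0,0],[255,0,-0.015,0.001,0,0,0],[255,0,-0.021,0.001,0,0,0],[255,0,-0.028,0.002,0,0,0],[255,0,-0.036,0.002,0,0,0],[255,0,-0.045,0.003,0,0,0],[255,0,-0.055,0.003,0,0,0]]}}

```text
time: 22.87
tool_pos: [536.3, -308.9, 164.3]
tcp_rot: [-20.4, 90.0, 153.2]
ft_force: [0.5, 0.1, -4.4]
finger_gap: 13.3
```

>>> {"op": "drive_tool", "data": {"deltas": [[255,0,-0.011,0.0006,0,0,0],[255,0,-0.022,0.0013,0,0,0],[255,0,-0.033,0.0019,0,0,0],[255,0,-0.044,0.0026,0,0,0],[255,0,-0.055,0.0032,0,0,0],[255,0,-0.066,0.0038,0,0,0],[255,0,-0.077,0.0045,0,0,0],[255,0,-0.088,0.0051,0,0,0],[255,0,-0.099,0.0057,0,0,0],[255,0,-0.11,0.0064,0,0,0]]}}

```text
time: 23.7
tool_pos: [542.3, -198.8, 164.3]
tcp_rot: [-154.5, 90.0, 19.1]
ft_force: [0.1, 0.2, -4.0]
finger_gap: 13.2
```

>>> {"op": "drive_tool", "data": {"deltas": [[255,0,-0.011,0.0006,0,0,0],[255,0,-0.022,0.0013,0,0,0],[255,0,-0.033,0.0019,0,0,0],[255,0,-0.044,0.0026,0,0,0],[255,0,-0.055,0.0032,0,0,0],[255,0,-0.066,0.0038,0,0,0],[255,0,-0.077,0.0045,0,0,0],[255,0,-0.088,0.0051,0,0,0],[255,0,-0.099,0.0057,0,0,0],[255,0,-0.11,0.0064,0,0,0]]}}

```text
time: 24.53
tool_pos: [548.2, -88.8, 164.3]
tcp_rot: [167.4, 90.0, -19.0]
ft_force: [-0.1, -0.6, -4.7]
finger_gap: 12.6
```

```bash
python3 plan.py 567.9 275.8 167 83.6; python3 - <<'E'
from h import *
from bench import snapshot
s=snapshot("wrist");cv2.imwrite("pics/w13.png",s["frame"])
E
```

```text
t 24.53 p [548.2 -88.8 164.3] jawyaw -96.37 tilt 0.0 J [-14.5   2.9  97.2  -0.   79.9  81.9] F [-0.1 -0.6 -4.7] gap 12.6
shift m [-0.0027 -0.3645  0.0208] rot [ 0.0005 -0.     -0.    ]
```

View pics/w13.png

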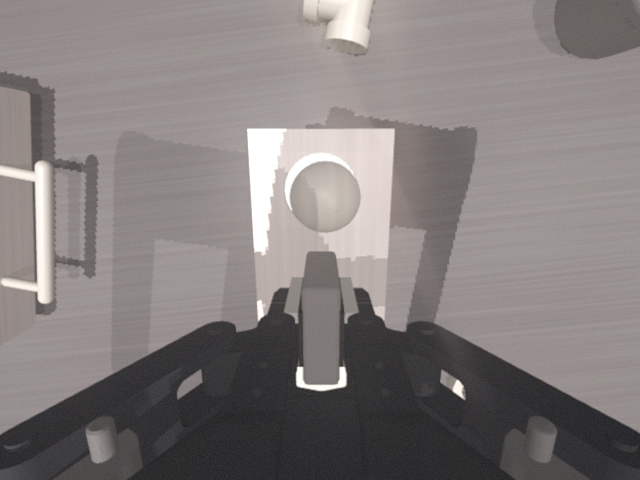

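The ball is still in its pocket at (325,197). I'll continue the carry.

>>> {"op": "drive_tool", "data": {"deltas": [[255,0,-0.002,0,0,0,0],[255,0,-0.005,0,0,0,0],[255,-0.001,-0.009,0,0,0,0],[255,-0.001,-0.014,0.001,0,0,0],[255,-0.001,-0.02,0.001,0,0,0],[255,-0.002,-0.027,0.001,0,0,0],[255,-0.002,-0.035,0.002,0,0,0],[255,-0.002,-0.044,0.002,0,0,0],[255,-0.003,-0.054,0.003,0,0,0],[255,-0.003,-0.065,0.004,0,0,0]]}}

```text
time: 25.42
tool_pos: [551.4, -23.8, 167.5]
tcp_rot: [-162.0, 90.0, 11.6]
ft_force: [-0.0, -0.1, -4.5]
finger_gap: 12.8
```

>>> {"op": "drive_tool", "data": {"deltas": [[255,0,-0.011,0.0006,0,0,0],[255,0,-0.022,0.0013,0,0,0],[255,0,-0.033,0.0019,0,0,0],[255,0,-0.044,0.0026,0,0,0],[255,0,-0.055,0.0032,0,0,0],[255,0,-0.066,0.0038,0,0,0],[255,0,-0.077,0.0045,0,0,0],[255,0,-0.088,0.0051,0,0,0],[255,0,-0.099,0.0057,0,0,0],[255,0,-0.11,0.0064,0,0,0]]}}

```text
time: 26.25
tool_pos: [557.2, 86.3, 167.3]
tcp_rot: [0.4, 90.0, 174.1]
ft_force: [0.1, -0.0, -3.8]
finger_gap: 13.5
```

>>> {"op": "drive_tool", "data": {"deltas": [[255,0,-0.011,0.0006,0,0,0],[255,0,-0.022,0.0013,0,0,0],[255,0,-0.033,0.0019,0,0,0],[255,0,-0.043,0.0026,0,0,0],[255,0,-0.053,0.0032,0,0,0],[255,0,-0.063,0.0038,0,0,0],[255,0,-0.072,0.0044,0,0,0],[255,0,-0.081,0.005,0,0,0],[255,0,-0.09,0.0055,0,0,0],[255,0,-0.098,0.006,0,0,0]]}}

```text
time: 27.08
tool_pos: [562.1, 184.2, 167.3]
tcp_rot: [-67.2, 90.0, 106.4]
ft_force: [-0.4, -0.6, -3.7]
finger_gap: 13.2
```

>>> {"op": "drive_tool", "data": {"deltas": [[255,0,-0.008,0.0004,0,0,0],[255,0,-0.016,0.0008,0,0,0],[255,0,-0.024,0.0012,0,0,0],[255,0,-0.032,0.0016,0,0,0],[255,0,-0.039,0.002,0,0,0],[255,0,-0.045,0.0024,0,0,0],[255,0,-0.051,0.0028,0,0,0],[255,0,-0.056,0.003,0,0,0],[255,0,-0.06,0.003,0,0,0],[255,0,-0.064,0.003,0,0,0]]}}

```text
time: 27.92
tool_pos: [566.2, 247.6, 167.3]
tcp_rot: [68.2, 90.0, -118.1]
ft_force: [-0.4, -0.1, -4.2]
finger_gap: 13.1
```

>>> {"op": "drive_tool", "data": {"deltas": [[255,0,-0.004,0,0,0,0],[255,0,-0.008,0,0,0,0],[255,0,-0.012,0,0,0,0],[255,0,-0.016,0,0,0,0],[255,0,-0.019,0,0,0,0],[255,0,-0.022,0,0,0,0],[255,0,-0.024,0,0,0,0],[255,0,-0.025,0,0,0,0],[255,0,-0.025,0,0,0,0],[255,0,-0.025,0,0,0,0]]}}

```text
time: 28.75
tool_pos: [569.0, 272.0, 167.3]
tcp_rot: [80.4, 90.0, -106.0]
ft_force: [0.8, -0.3, -4.6]
finger_gap: 13.1
```

```bash
python3 plan.py 567.9 275.8 167 83.6; python3 - <<'E'
from h import *
from bench import snapshot
for n in("wrist","side","top"):
    s=snapshot(n);pickle.dump(s,open(n+"14.pkl","wb"));cv2.imwrite(f"pics/{n}14.png",s["frame"] if n=="wrist" else cv2.resize(s["frame"][50:250,230:430] if n=="side" else s["frame"][90:280,80:320],None,fx=3,fy=3))
E
```

```text
t 28.75 p [569.  272.  167.3] jawyaw -96.37 tilt 0.01 J [ 20.9  14.2  84.4  -0.   81.4 117.3] F [ 0.8 -0.3 -4.6] gap 13.1
shift m [ 0.0003 -0.0036  0.0015] rot [ 0.0005  0.     -0.0001]
```

View pics/wrist14.png

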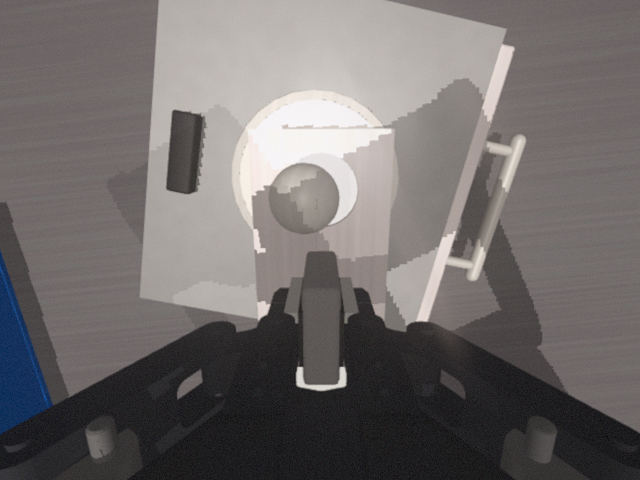

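View pics/side14.png

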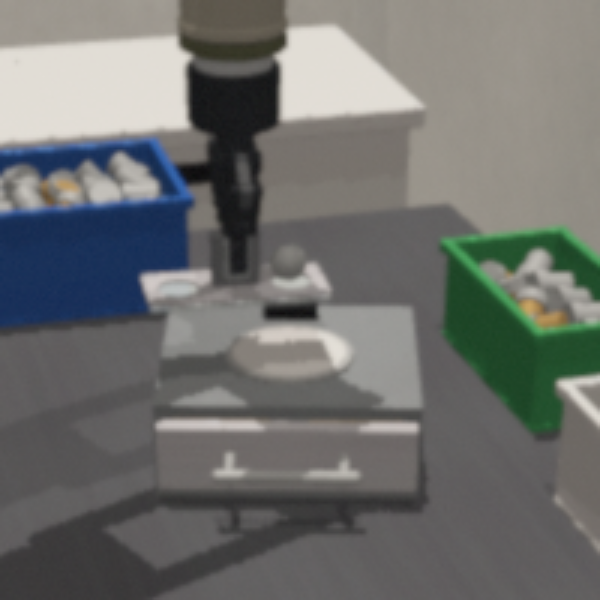

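View pics/top14.png

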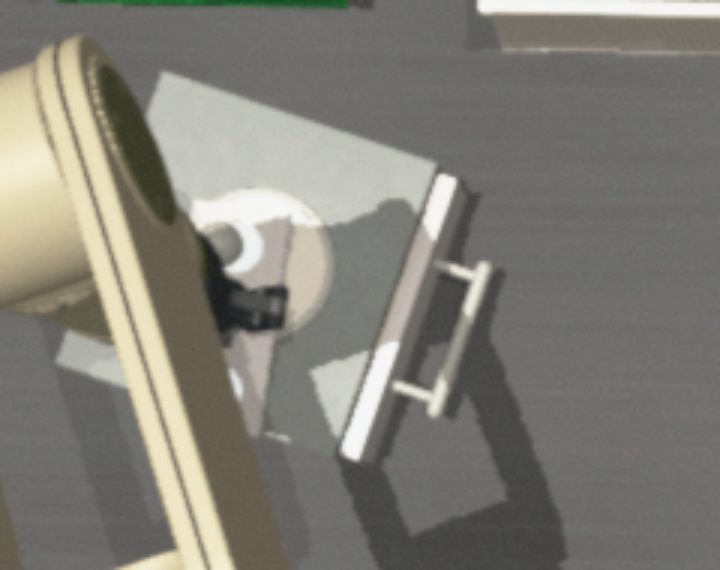

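The tray is level over the plate, about 4 mm off centre. The ball rests against the pocket rim on the left at (304,199), about 7 mm off. I'll hold still and see if it settles.

>>> {"op": "drive_tool", "data": {"deltas": [[255,0,0,0,0,0,0],[255,0,0,0,0,0,0],[255,0,0,0,0,0,0],[255,0,0,0,0,0,0],[255,0,0,0,0,0,0],[255,0,0,0,0,0,0],[255,0,0,0,0,0,0],[255,0,0,0,0,0,0],[255,0,0,0,0,0,0],[255,0,0,0,0,0,0]]}}

```text
time: 29.73
tool_pos: [569.0, 272.1, 167.3]
tcp_rot: [136.4, 90.0, -49.9]
ft_force: [0.2, -0.6, -3.7]
finger_gap: 13.5
```

>>> {"op": "drive_tool", "data": {"deltas": [[255,0,0,0,0,0,0],[255,0,0,0,0,0,0],[255,0,0,0,0,0,0],[255,0,0,0,0,0,0],[255,0,0,0,0,0,0],[255,0,0,0,0,0,0],[255,0,0,0,0,0,0],[255,0,0,0,0,0,0],[255,0,0,0,0,0,0],[255,0,0,0,0,0,0]]}}

```text
time: 30.57
tool_pos: [569.0, 272.1, 167.3]
tcp_rot: [-69.6, 90.0, 104.0]
ft_force: [0.0, 0.5, -3.5]
finger_gap: 13.3
```

```bash
python3 plan.py 567.9 275.8 167 83.6; python3 - <<'E'
from h import *
from bench import snapshot
s=snapshot("wrist");cv2.imwrite("pics/w15.png",s["frame"])
# side: tray corners/ball checks
s=snapshot("side");cv2.imwrite("pics/s15.png",cv2.resize(s["frame"][120:180,265:350],None,fx=8,fy=8,interpolation=cv2.INTER_CUBIC))
X=np.array([.994,-.111,0]);Y=np.array([.111,.994,0]);o=np.array([569,272,150.])
print("pred ball",proj(s,o+48*X+[0,0,20]),[proj(s,o+i*X+j*Y+[0,0,8]).round(1) for i,j in((-75,-32),(75,-32),(75,32),(-75,32))])
E
```

```text
t 30.57 p [569.  272.1 167.3] jawyaw -96.37 tilt 0.0 J [ 20.9  14.2  84.4   0.   81.4 117.3] F [ 0.   0.5 -3.5] gap 13.3
shift m [ 0.0003 -0.0036  0.0015] rot [0.0005 0.     0.    ]
pred ball [327.36982546 137.83057777] [array([280.1, 150.8]), array([340.5, 146.6]), array([335.4, 136.8]), array([277. , 140.7])]
```

View pics/w15.png

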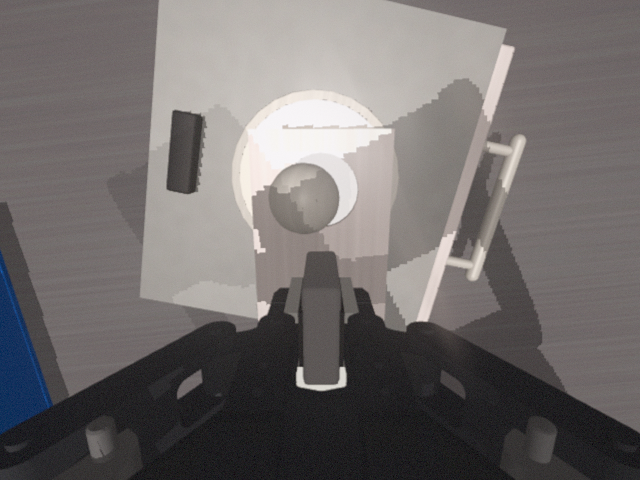

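View pics/s15.png

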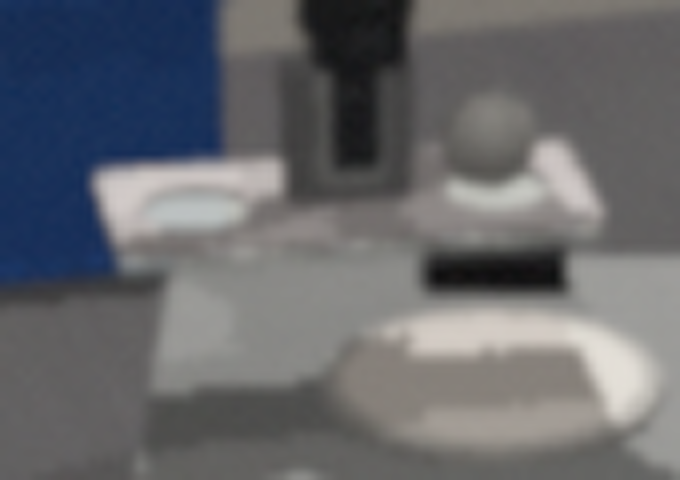

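The ball is at rest, and the tray corners match a level tray to within a pixel. Handing in.

```bash
python3 -c "
from bench import hand_in;print(hand_in())"
```

```text
the job is handed in; nothing more can be done
None
```

I did all three parts and handed the job in at about 31 s of the 72 s allowed. The system gives no verdict, so these are my own last checks.

- **Fitting:** it stood upright in the drawer after I let it go, seen in the side and wrist pictures. I could not see it once the drawer was closed.
- **Drawer:** I pushed it shut by its bar until it hit the stop at about 24 N. The bar then measured 50.6 mm from the station edge, against 50 mm expected when shut. The measured travel was 119 mm rather than the 130 mm quoted. I took it as fully shut because of the hard stop and the bar distance.
- **Tray:** it is held still at a 13.3 mm finger opening with a 70 N grip. The tool tilt reads 0°, and the tray corners in the side view match a level tray to within a pixel. By my estimate the pocket is about 4 mm from the plate's centre and 80 mm above it.
- **Ball:** it lies at rest and free in its pocket, but against the rim, about 7 mm off centre. That is inside the 14 mm limit. It rolled there as the tray slowed down and did not move in the last two seconds.
- **Bystanders:** nothing of mine touched them. They looked unmoved in the pictures, but I did not measure them again at the end.

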